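Seat a blender battery pack in its charger

TASK

Put the cordless blender's battery pack on charge: rock it into the charger's bay contact end first, nose under the lip and pushed back against the sprung contacts, then bring the heel down behind its stop until the pack lies flat and fully home in the bay, and let go of it. Work gently and by feel, since the bay's place along the charger is not exactly known: never ram the contacts against their stop, never force a heel that jams. Leave the mug, the cup, the spice jar and the spoon where they stand.

Things in the scene. Friction and masses are not known exactly. Their poses are not given: they have to be found in the camera images.
- pack: Blender battery pack, a hard block flat on the worktop: 78 long (x), 36 wide (y), 28 high (z), grey on a black lower half, 0.24 kg. Origin: centre of its underside, z up. +x end: contact end with brass pads. -x end: heel, thumb ribs on top, lower edge bevelled 1. Grasp across the 36 width; once it is seated, charger parts beside its middle reach 5 above its underside: keep fingertips higher.
- pack_nose (a point): Middle of the end face of the nose, at 39, 0, 6 in the pack's frame. The nose is the last 10 of the pack's contact end and only 12 high (a step down from 28), so that it can go under the charger's lip while the pack is tilted nose down, 10 to 20 degrees.
- charger: White charger, fast on the worktop: base 129 x 68, rim 15 high, x from -62 to 67. Origin: on the worktop under the bay's nominal middle; z up, x along the bay to the contact end. A grey cradle in it is the bay. The cradle floats: it stands up to 7 to either side of nominal along x as a whole (floor, rails, stop, lip, contacts), new each time, not measured, too stiff to shift (70 N).
- bay_floor (a point): Nominal middle of the bay's level floor, 10 above the worktop. The bay is 38 wide between guide rails with bevelled tops, 13 above the floor near both ends and 5 above it along the middle (x -27 to 22), which leaves room for fingertips. Charger and pack are sturdy up to 45 N of contact force on the charger all told (the seated pack's spring makes up some 18 of it).
- bay_heel (a point): Top of the heel stop's inner face, nominal, at -39, 0, 19 in the charger's frame. The stop is a low wall across the bay, 9 above the floor, 6 thick, square-edged; a heel that is not far enough forward jams on top of it. The seated pack's heel rests against it; friction there may need a press of 5 to 15 N on the pack's top near the heel to bring it fully down.
- bay_lip (a point): Lower front edge of the lip that overhangs the contact end, nominal, at 33.5, 0, 25.5 in the charger's frame. The lip's underside is 15.5 above the floor and its top 20 above it. Opening from lip to heel stop is 72.5: too short for the pack to go straight down.
- bay_contacts (a point): Face of the sprung contact block under the lip, nominal, at 34, 0, 17 in the charger's frame. It yields to +x against a spring: 1.8 N at first touch, 1.2 N more per mm, 11.4 N at 8, where it meets a rigid stop. Rocking the heel down behind its stop needs it pushed back 6 to 8, that is 9 to 11 N; seated, 5 (8 N). The contacts must never bear over 16 N.
- mug: White mug, 74 across, 83 high, with a handle; bystander behind the work. Origin: under its middle.
- spice_jar: Glass spice jar with steel lid, 47 across, 102 high; bystander at the right. Origin: centre of its underside.
- cup: Cream espresso cup standing upside down, 62 across, 56 high; bystander at the right. Origin: centre of its underside.
- spoon: Steel teaspoon, 130 long (its x), 27 wide, lying behind the work; bystander. Origin: under its middle.

How it is judged:
On the way:
1. the pack is in the bay nose first: its nose down at the contact end, its heel still raised (x of pack_nose in the frame of charger above 0.029 m and z of pack_nose in the frame of charger below 0.024 m and angle between pack's own z axis and vertical above 0.07 rad and angle between the x axis of pack and the x axis of charger, either way round below 0.5 rad), for 0.1 s.
At the end, for the whole second after the job is handed in: The pack lies in the charger's bay: its underside within 2 mm of the bay floor, level to 0.03 rad, its long axis within 0.06 rad of the bay's, centred across it to 3 mm and along it to 11 mm, at rest and released (z of pack in the frame of charger between 0.008 and 0.012 m and x of pack in the frame of charger between -0.011 and 0.011 m and y of pack in the frame of charger between -0.003 and 0.003 m and angle between pack's own z axis and vertical below 0.03 rad and angle between the x axis of pack and the x axis of charger, either way round below 0.06 rad and linear speed of pack below 0.01 m/s); the robot touches nothing.
It fails at once if the charger is pushed or knocked with more than 45 N, by the pack or by the robot (contact force between charger and anything else above 45 N).
It fails at once if the sprung contacts are pressed with more than 16 N (contact force between pack and charger_contacts_c0 above 16 N).
It fails at once if a bystander is disturbed: mug, cup, jar or spoon moved more than 20 mm (distance of any of mug, spice_jar, cup, spoon from where it was at the start of the episode above 0.02 m).
It also fails if it takes over 67 s, if anything falls off the work surface, if the arm or the gripper's body presses on something with over 40 N, if the wrist force passes 120 N, or if a joint passes its speed limit or range.

ROBOT

A 6-joint arm with a two-finger parallel gripper is mounted at the origin on a cart in front of the work surface, level with it; the furniture and walls round the work are solid. World frame = base frame: x ahead of the robot, y to its left, z up, the work surface at z = 0. Lengths are in m, angles in rad, forces in N, time in s.
With the tool pointing down it reaches from about 0.425 to 1.125 m from the base axis. Payload 14.9 kg.
Tool frame: the origin (TCP) lies midway between the tips of the shut fingers; the grasp point (between the pads) lies 19 mm behind it; z points along the fingers, y is the line along which they close (so a half turn about z gives the same grasp; the last joint's range is limited). The gripper opens to 91 mm and grips with 3 to 60 N. Pads are 32 mm wide; open, the fingers measure 118 mm over their backs; the gripper's body (76 mm by 178 mm) begins 60 mm behind the grasp point.
Start: joints at [1.155, 0.379, 1.734, -0, 1.028, -0.033], TCP at [0.261, 0.649, 0.214] pointing down, gripper open.
Joint ranges: [-2.77, 2.77], [-0.74, 2.19], [0, 2.66], [-1.06, 4.2], [0.31, 2.87], [-3.08, 3.08]. Speed limits (rad/s): [1.89, 1.89, 2.39, 3.14, 3.14, 3.14].

INTERFACE

Orientations are given as a rotation vector (axis times angle).
In Python, from bench import sense, get_image, job_done gives the robot as it stands. The module is installed in compiled form; this text tells all that it offers.
- The arm moves only by the shell command python3 -m inch 'ROWS' [OPENING] [FORCE]. ROWS is JSON, a list of rows, each a list of 2 entries, a list of its own where there are three numbers: the shift along the tool's x, y, z in mm, then the turn, a rotation vector about the tool's x, y, z in degrees. In form: [[[tx, ty, tz], [rx, ry, rz]], ...]. A call has 1 to 8 rows; each row is the pose to reach, as a shift and turn from the pose commanded when the call began, along the tool's axes at that moment; what a row does not reach only later rows make up. A row lasts 1/12 s, in which the tool goes at most 41.7 mm and 7.16 degrees, less where a joint would pass 70% of its speed; a pose out of reach is approached as far as the arm can. A call with a gripper value outside its range is refused whole. OPENING is the opening, from 0 (shut) to 1 (fully open), set as the call begins (- or left out, the last holds). The fingers move at their own pace and stop on an object; FORCE is the grip in N (left out, the last holds). Time passes only in rows, so rows that repeat a pose let the fingers close. It gives the time, the measured TCP pose, the force, the opening and the grip force at its end, in the units of the state.
- sense(): the state, without advancing time (a new reading comes with each control period).
- get_image(name): name is "scene" or "top" or "wrist"; returns a dict with "color" (480x640x3 uint8, red, green, blue), "depth" (480x640 float32, m along the optical axis (not along the pixel's ray), 0 where there is no reading), "fx", "fy", "cx", "cy" (pixels), "R" (3x3) and "t" (3): a world point X has camera coordinates R X + t; the wrist camera has in their place "T_tool_cam" (4x4, takes a point from camera to tool coordinates, whose origin is the TCP and whose axes are the flange's). Camera axes: x right, y down, z forward; pixel columns grow to the right and rows downward; lengths in m; the calibration is good to about 2 mm. A picture is of the moment at which its call begins: read the wrist's pose just before it.
- job_done(): hands the job in; it is judged then, once.
The state is a dict: "t": time; "qpos": joint angles; "joint_velocities": joint speeds; "effort": joint torques, N m; "eef_pos": TCP position; "tcp_rot": TCP orientation; "ft_force": force on the tool from outside, world axes, zero at the start; "torque": the same for the moment, N m; "grip_width": finger opening in m; "grasp_force": force on a finger pad.
Only numpy, scipy, OpenCV 4.12 (cv2) and the standard library are available. Lean on these libraries where they do the work, as an engineer would, in place of code of your own. Each camera call takes 0.05 s, during which the arm holds its last target. There are 200 camera calls.

## Working session

There is one attempt and no reset: what is moved stays moved. The work goes in short steps, Python scripts to look and compute and a shell command to move; the robot and the scene stay as the last step left them, time stands still between calls to the robot, and variables do not carry over. Pictures are saved under pics/ and viewed, at most 10 in all, crops included, and the job is handed in when it is done.

```bash
mkdir -p pics; ls
python3 - <<'E'
from bench import *
import cv2,numpy as np
s=sense();print({k:np.round(v,3).tolist() for k,v in s.items()})
a=get_image("top");b=get_image("scene")
for n,i in(("top",a),("scene",b)):
    cv2.imwrite(f"pics/{n}.png",i["color"][:,:,::-1]);np.savez(f"{n}.npz",**i)
    print(n,-i["R"].T@i["t"],i["R"].round(3).tolist(),i["fx"])
E
```

```text
pics
{'t': 0.0, 'qpos': [1.155, 0.379, 1.735, -0.0, 1.029, -0.033], 'joint_velocities': [0.0, 0.001, -0.001, 0.001, 0.0, -0.001], 'effort': [-0.001, -76.373, -43.437, 0.065, 0.042, -0.0], 'eef_pos': [0.261, 0.649, 0.213], 'tcp_rot': [-0.598, -3.084, 0.002], 'ft_force': [-0.601, 0.112, -0.814], 'torque': [0.007, -0.026, -0.067], 'grasp_force': 0.0, 'grip_width': 0.091}
top [ 0.49805263 -0.31039716  0.90697113] [[-0.01, -1.0, -0.007], [-0.998, 0.011, -0.065], [0.066, 0.006, -0.998]] 442.6184105896747
scene [-0.04956134 -0.6629716   0.67067425] [[0.547, -0.837, 0.02], [-0.542, -0.372, -0.754], [0.638, 0.401, -0.657]] 470.34531576640586
```

View pics/top.png

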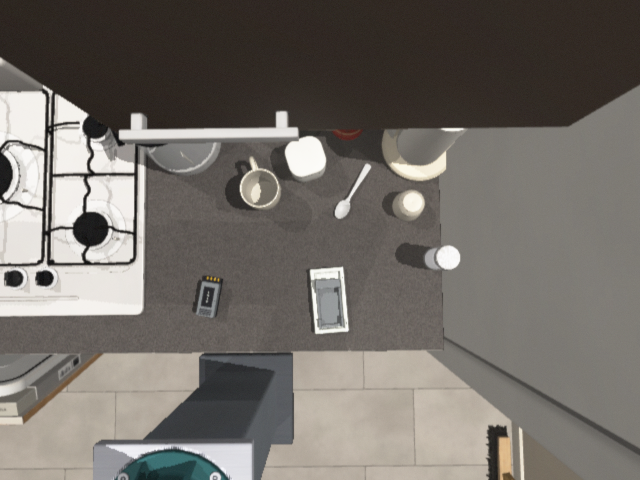

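View pics/scene.png

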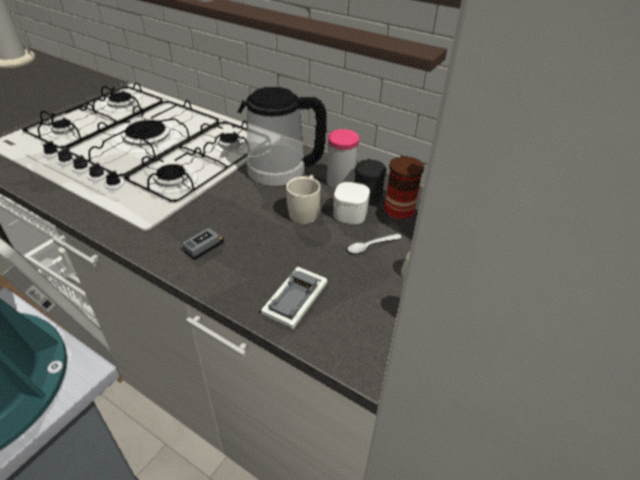

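```bash
cat > h.py <<'E'
import numpy as np,cv2
def ray(i,u,v,z):
    R,t=i["R"],i["t"];c=-R.T@t
    d=R.T@np.array([(u-i["cx"])/i["fx"],(v-i["cy"])/i["fy"],1.])
    return c+d*(z-c[2])/d[2]
def cloud(i,u0,u1,v0,v1):
    v,u=np.mgrid[v0:v1,u0:u1];z=i["depth"][v0:v1,u0:u1].astype(float)
    P=np.stack([(u-i["cx"])/i["fx"]*z,(v-i["cy"])/i["fy"]*z,z],-1)
    return (P-i["t"])@i["R"],z>0
E
python3 - <<'E'
from h import *
i=np.load("top.npz");c=i["color"]
cv2.imwrite("pics/topc.png",np.hstack([cv2.resize(c[260:345,u:u+70,::-1],None,fx=5.5,fy=5.5,interpolation=2) for u in(175,295)]))
for n,(u0,u1,v0,v1),lo,hi in(("pack",(185,232,265,325),.012,.05),("charger",(300,360,258,342),.006,.05)):
    P,ok=cloud(i,u0,u1,v0,v1);m=ok&(P[...,2]>lo)&(P[...,2]<hi)
    k,l,s,_=cv2.connectedComponentsWithStats(m.astype(np.uint8));m=l==1+s[1:,4].argmax()
    q=P[m][:,:2].astype(np.float32);print(n,m.sum(),cv2.minAreaRect(q*1000),np.percentile(P[m][:,2],[5,50,95]))
E
```

```text
pack 675 ((438.695068359375, -76.80532836914062), (37.29247283935547, 68.05683898925781), 80.26411437988281) [0.01882851 0.02587056 0.02855921]
charger 1897 ((434.5233459472656, -317.7481689453125), (131.77313232421875, 67.87905883789062), 4.343916416168213) [0.00684838 0.01188818 0.02800357]
```

View pics/topc.png

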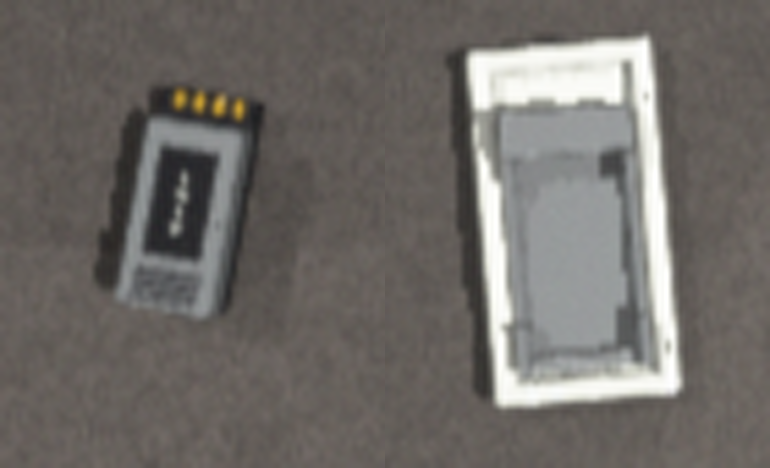

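```bash
cat >> h.py <<'E'
from scipy.spatial.transform import Rotation as Ro
def to(xyz,yaw,tilt=0):
    """shift/turn in tool axes to put TCP at xyz (m); tool x along world yaw(deg), tool z down, then nose-down tilt (deg) about world left-of-charger axis"""
    from bench import sense
    s=sense();T=Ro.from_rotvec(s["tcp_rot"])
    y=np.radians(yaw);X=np.array([np.cos(y),np.sin(y),0]);Z=np.array([0,0,-1.]);G=np.stack([X,np.cross(Z,X),Z],1)
    G=Ro.from_rotvec(np.radians(tilt)*np.cross(Z,X))*Ro.from_matrix(G)   # tool x points to heel => rotation about tool y
    print("shift mm",(T.inv().apply(np.array(xyz)-s["eef_pos"])*1000).round(1),"turn",np.degrees((T.inv()*G).as_rotvec()).round(2))
def st():
    from bench import sense
    s=sense();print({k:np.round(s[k],4).tolist() for k in("t","qpos","eef_pos","tcp_rot","ft_force","grip_width","grasp_force")})
E
P='[[-371,-281,0],[0,0,0]]'
python3 -m inch '[[[-371,-281,0],[0,0,-7]],[[-371,-281,0],[0,0,-12]],[[-371,-281,0],[0,0,-12]],[[-371,-281,0],[0,0,-12]],[[-371,-281,0],[0,0,-12]],[[-371,-281,0],[0,0,-12]],[[-371,-281,0],[0,0,-12]],[[-371,-281,0],[0,0,-12]]]'
python3 -c "
from h import *
st();to([.5,.25,.2],170.3);to([.436,-.078,.2],170.3)"
```

```text
t: 0.77
eef_pos: [0.4333, 0.3615, 0.2138]
tcp_rot: [-0.272, -3.13, 0.0]
ft_force: [1.1, 0.0, 1.1]
grip_width: 0.0911
grasp_force: 0.0
{'t': 0.7667, 'qpos': [0.654, 0.167, 2.0112, -0.0, 0.9636, -0.7436], 'eef_pos': [0.4333, 0.3615, 0.2138], 'tcp_rot': [-0.2716, -3.1297, 0.0002], 'ft_force': [1.1267, 0.0046, 1.1011], 'grip_width': 0.0911, 'grasp_force': 0.0}
shift mm [-85.  -98.3  13.8] turn [-0.01 -0.01 -0.22]
shift mm [ -78.4 -432.4   13.9] turn [-0.01 -0.01 -0.22]
```

```bash
python3 -m inch '[[[-95,-150,0],[0,0,0]],[[-95,-150,0],[0,0,0]],[[-95,-150,0],[0,0,0]],[[-95,-150,0],[0,0,0]],[[-78,-432,0],[0,0,0]],[[-78,-432,0],[0,0,0]],[[-78,-432,0],[0,0,0]],[[-78,-432,0],[0,0,0]]]' >/dev/null
python3 -c "
from h import *
st();to([.436,-.078,.2],170.3)"
```

```text
{'t': 1.4333, 'qpos': [0.0464, -0.0072, 2.2019, -0.0, 0.9472, -1.3513], 'eef_pos': [0.4603, 0.0447, 0.2137], 'tcp_rot': [-0.2716, -3.1295, 0.0001], 'ft_force': [1.2932, -0.1069, -0.4661], 'grip_width': 0.0912, 'grasp_force': 0.0}
shift mm [   2.8 -125.    13.8] turn [-0.   -0.02 -0.22]
```

```bash
python3 -m inch '[[[3,-125,14],[0,0,0]],[[3,-125,14],[0,0,0]],[[3,-125,14],[0,0,0]],[[3,-125,14],[0,0,0]],[[3,-125,14],[0,0,0]],[[3,-125,14],[0,0,0]]]' >/dev/null
python3 - <<'E'
from h import *;from bench import *
st();i=get_image("wrist");s=sense()
np.savez("w1.npz",eef=s["eef_pos"],rot=s["tcp_rot"],**i)
print(i["T_tool_cam"].round(3).tolist(),i["fx"])
cv2.imwrite("pics/w1.png",i["color"][:,:,::-1])
E
```

```text
{'t': 1.9333, 'qpos': [-0.2252, -0.0207, 2.2453, 0.0002, 0.9173, -1.6217], 'eef_pos': [0.4368, -0.0761, 0.1999], 'tcp_rot': [-0.2735, -3.1295, -0.0003], 'ft_force': [-0.703, 0.3229, 0.5861], 'grip_width': 0.0913, 'grasp_force': 0.0}
[[-0.0, -0.959, -0.283, 0.079], [1.0, -0.0, 0.0, -0.0], [-0.0, -0.283, 0.959, -0.17], [0.0, 0.0, 0.0, 1.0]] 345.1321974626613
```

View pics/w1.png

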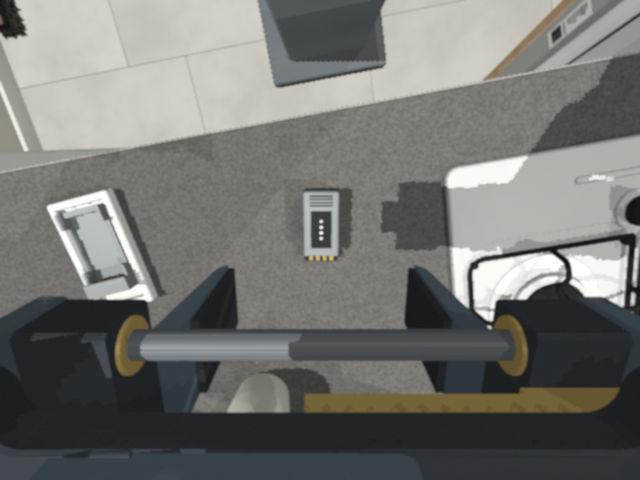

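```bash
cat >> h.py <<'E'
def wcam(f):
    i=dict(np.load(f));T=Ro.from_rotvec(i["rot"]).as_matrix();M=i["T_tool_cam"]
    Rc=T@M[:3,:3];tc=T@M[:3,3]+i["eef"];i["R"]=Rc.T;i["t"]=-Rc.T@tc;return i
def rect(i,u0,u1,v0,v1,lo,hi):
    P,ok=cloud(i,u0,u1,v0,v1);m=ok&(P[...,2]>lo)&(P[...,2]<hi)
    k,l,s,_=cv2.connectedComponentsWithStats(m.astype(np.uint8));m=l==1+s[1:,4].argmax()
    print(m.sum(),cv2.minAreaRect((P[m][:,:2]*1000).astype(np.float32)),np.percentile(P[m][:,2],[5,50,95]).round(4))
E
python3 - <<'E'
from h import *
i=wcam("w1.npz")
rect(i,285,360,175,280,.018,.05)
rect(i,285,360,175,280,.005,.05)
rect(i,40,170,180,310,.006,.05)
E
```

```text
2267 ((439.2734375, -76.76946258544922), (35.81508255004883, 67.47615051269531), 79.43852233886719) [0.0254 0.027  0.0283]
2494 ((444.72039794921875, -77.78504943847656), (35.81508255004883, 78.5775375366211), 79.43852233886719) [0.0111 0.0269 0.0283]
6637 ((434.8765869140625, -317.73175048828125), (129.1472930908203, 69.84733581542969), 4.071841239929199) [0.0078 0.0129 0.0288]
```

```bash
python3 -c "
from h import *
to([.4413,-.0772,.008],169.6)"
```

```text
shift mm [ -4.5  -0.9 192. ] turn [ 0.01 -0.    0.49]
```

```bash
python3 -m inch '[[[-4.5,-0.9,40],[0,0,0.5]],[[-4.5,-0.9,80],[0,0,0.5]],[[-4.5,-0.9,120],[0,0,0.5]],[[-4.5,-0.9,155],[0,0,0.5]],[[-4.5,-0.9,180],[0,0,0.5]],[[-4.5,-0.9,192],[0,0,0.5]],[[-4.5,-0.9,192],[0,0,0.5]],[[-4.5,-0.9,192],[0,0,0.5]]]' 
python3 -m inch '[[[0,0,0],[0,0,0]],[[0,0,0],[0,0,0]],[[0,0,0],[0,0,0]],[[0,0,0],[0,0,0]],[[0,0,0],[0,0,0]],[[0,0,0],[0,0,0]],[[0,0,0],[0,0,0]],[[0,0,0],[0,0,0]]]' 0.3 25
```

```text
t: 2.65
eef_pos: [0.4411, -0.0767, 0.0077]
tcp_rot: [-0.282, -3.128, -0.0]
ft_force: [0.5, -1.3, 0.8]
grip_width: 0.0907
grasp_force: 0.0
t: 3.32
eef_pos: [0.4411, -0.0779, 0.008]
tcp_rot: [0.286, 3.128, -0.0]
ft_force: [0.6, 0.3, 0.2]
grip_width: 0.0407
grasp_force: 0.0
```

```bash
python3 -m inch '[[[0,0,0],[0,0,0]],[[0,0,0],[0,0,0]],[[0,0,0],[0,0,0]],[[0,0,0],[0,0,0]],[[0,0,0],[0,0,0]]]' 0.3 30
python3 -m inch '[[[0,0,-40],[0,0,0]],[[0,0,-80],[0,0,0]],[[0,0,-120],[0,0,0]],[[0,0,-120],[0,0,0]],[[0,0,-120],[0,0,0]]]'
python3 -c "
from h import *
st()
to([.512,-.312,.2],184.1)"
```

```text
t: 3.73
eef_pos: [0.4411, -0.0779, 0.0079]
tcp_rot: [-0.286, -3.129, -0.0]
ft_force: [-0.5, -0.4, 2.6]
grip_width: 0.0356
grasp_force: 30.0
t: 4.15
eef_pos: [0.4423, -0.0782, 0.1296]
tcp_rot: [0.285, 3.124, -0.001]
ft_force: [0.2, 0.3, -2.1]
grip_width: 0.0358
grasp_force: 30.0
{'t': 4.15, 'qpos': [-0.2268, 0.1131, 2.2704, -0.0, 0.7537, -1.6155], 'eef_pos': [0.4423, -0.0782, 0.1296], 'tcp_rot': [0.2852, 3.1242, -0.001], 'ft_force': [0.2379, 0.3443, -2.0853], 'grip_width': 0.0358, 'grasp_force': 29.9995}
shift mm [-111.2 -217.4  -69.8] turn [ -0.04   0.25 -14.53]
```

```bash
python3 -m inch '[[[-111,-217,-70],[0,0,-7]],[[-111,-217,-70],[0,0,-14.5]],[[-111,-217,-70],[0,0,-14.5]],[[-111,-217,-70],[0,0,-14.5]],[[-111,-217,-70],[0,0,-14.5]],[[-111,-217,-70],[0,0,-14.5]],[[-111,-217,-70],[0,0,-14.5]],[[-111,-217,-70],[0,0,-14.5]]]' 
python3 -m inch '[[[0,0,0],[0,0,0]],[[0,0,0],[0,0,0]]]' >/dev/null
python3 - <<'E'
from h import *;from bench import *
st();s=sense();i=get_image("wrist")
np.savez("w2.npz",eef=s["eef_pos"],rot=s["tcp_rot"],**i)
cv2.imwrite("pics/w2.png",cv2.resize(i["color"][:,:,::-1],(800,600),interpolation=2))
E
```

```text
t: 4.82
eef_pos: [0.5111, -0.3138, 0.1964]
tcp_rot: [0.108, -3.139, -0.001]
ft_force: [-0.4, 0.6, -2.2]
grip_width: 0.0355
grasp_force: 30.0
{'t': 4.9833, 'qpos': [-0.5856, 0.2432, 1.955, 0.0001, 0.9466, -2.2277], 'eef_pos': [0.5099, -0.3101, 0.1959], 'tcp_rot': [0.1118, -3.137, -0.0031], 'ft_force': [-0.1222, 0.2246, -2.262], 'grip_width': 0.0357, 'grasp_force': 29.9996}
```

View pics/w2.png

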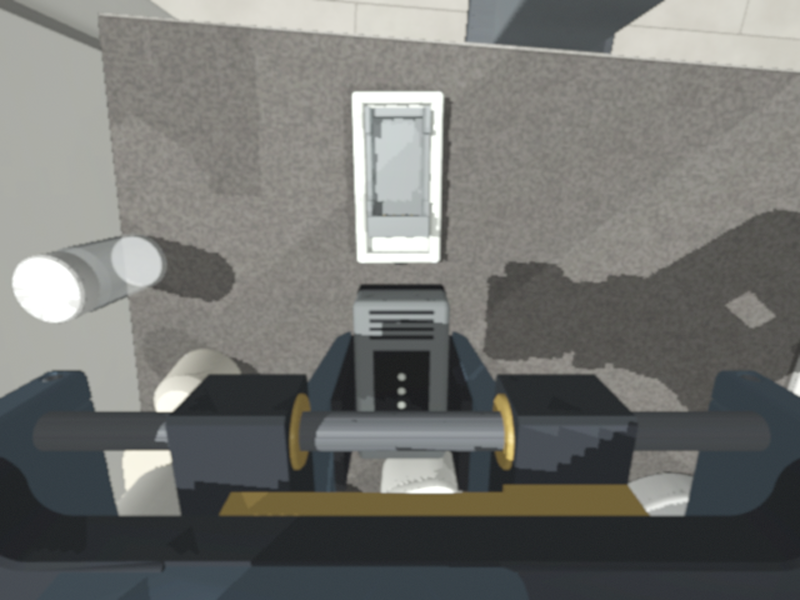

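Run:
```python
from h import *
i=wcam("w2.npz")
rect(i,270,365,65,218,.006,.05)
print("pack top");rect(i,270,370,225,330,.15,.23)
P,ok=cloud(i,270,365,65,218)
o=np.array([432.4,-317.9])/1e3;a=np.radians(4.1);c,s=np.cos(a),np.sin(a)
q=P-[o[0],o[1],0];x=(q[...,0]*c+q[...,1]*s)*1e3;y=(-q[...,0]*s+q[...,1]*c)*1e3;z=P[...,2]*1e3
for b in range(-66,72,2):
    m=(abs(x-b)<1)&(abs(y)<12);
    if m.any(): print(b,np.median(z[m]).round(1),end=" | ")
print()
for nm,b0,b1 in(("mid",-20,15),("lip",34,40),("end",24,30),("heelend",-36,-30)):
    print(nm)
    for b in range(-36,38,2):
        m=(x>b0)&(x<b1)&(abs(y-b)<1)
        if m.any(): print(b,np.median(z[m]).round(1),end=" | ")
    print()
```

```text
8668 ((435.95050048828125, -318.713623046875), (130.6133270263672, 68.0259780883789), 4.248011112213135) [0.0078 0.013  0.0287]
pack top
8598 ((496.6043395996094, -312.1934814453125), (45.99185562133789, 50.637367248535156), 4.252852916717529) [0.199  0.2148 0.2192]
-66 -1.1 | -64 -0.8 | -62 13.2 | -60 13.7 | -58 13.9 | -56 13.4 | -54 7.2 | -50 17.7 | -48 18.1 | -46 17.3 | -44 8.9 | -42 8.7 | -40 9.0 | -38 8.7 | -36 8.8 | -34 8.7 | -32 8.9 | -30 8.8 | -28 9.0 | -26 8.8 | -24 9.0 | -22 8.9 | -20 9.0 | -18 9.1 | -16 8.8 | -14 8.7 | -12 8.9 | -10 8.9 | -8 8.9 | -6 8.7 | -4 8.8 | -2 365.7 | 0 8.8 | 2 8.7 | 4 8.9 | 6 8.8 | 8 8.9 | 10 9.0 | 12 8.9 | 14 8.7 | 16 8.9 | 18 9.0 | 20 8.7 | 22 8.6 | 24 8.9 | 26 8.7 | 28 27.2 | 30 29.0 | 32 28.8 | 34 28.6 | 36 28.8 | 38 28.5 | 40 28.9 | 42 28.9 | 44 28.7 | 46 7.1 | 48 5.2 | 50 5.4 | 52 5.5 | 54 5.6 | 56 5.5 | 58 7.3 | 60 13.6 | 62 13.8 | 64 13.7 | 66 13.1 | 68 10.5 | 70 -1.2 | 
mid
-36 -0.9 | -34 13.0 | -32 13.8 | -30 13.9 | -28 13.5 | -26 6.4 | -24 13.8 | -22 13.6 | -20 10.4 | -18 8.8 | -16 9.0 | -14 8.6 | -12 8.7 | -10 8.9 | -8 8.9 | -6 8.9 | -
[... 622 characters left out ...]
| -28 13.7 | -26 6.5 | -24 22.5 | -22 22.6 | -20 19.1 | -18 9.3 | -16 14.8 | -14 15.7 | -12 14.4 | -10 16.3 | -8 12.2 | -6 12.6 | -4 14.6 | -2 12.6 | 0 13.5 | 2 13.5 | 4 13.0 | 6 16.7 | 8 13.6 | 10 14.9 | 12 13.6 | 14 12.7 | 16 10.0 | 18 20.0 | 20 22.7 | 22 22.6 | 24 8.8 | 26 13.5 | 28 13.9 | 30 13.8 | 32 12.9 | 34 -1.4 | 36 -0.9 | 
heelend
-36 -1.0 | -34 13.1 | -32 13.7 | -30 14.3 | -28 13.7 | -26 8.9 | -24 17.6 | -22 20.3 | -20 9.9 | -18 9.1 | -16 9.2 | -14 9.0 | -12 8.9 | -10 8.8 | -8 9.2 | -6 8.5 | -4 9.0 | -2 8.8 | 0 9.1 | 2 8.6 | 4 8.8 | 6 9.6 | 8 9.1 | 10 8.5 | 12 8.7 | 14 8.7 | 16 8.8 | 18 12.3 | 20 19.6 | 22 18.6 | 24 9.7 | 26 13.0 | 28 13.5 | 30 13.9 | 32 12.9 | 34 -1.2 | 36 -1.0 |
```

```bash
cat > m.py <<'E'
from h import *;from bench import *
st();s=sense();i=get_image("wrist")
M=i["T_tool_cam"];i["R"]=M[:3,:3].T;i["t"]=-M[:3,:3].T@M[:3,3]   # now "world" = tool frame
P,ok=cloud(i,0,640,0,480);P=P*1e3;x,y,z=P[...,0],P[...,1],P[...,2]
h=s["eef_pos"][2]*1e3
# pack heel
m=ok&(x>19)&(x<45)&(abs(y)<30)&(z<-5)&(z>-35)
for b in range(20,44,2):
    k=m&(abs(x-b)<1)
    if k.any(): print("pack x",b,"y %.1f %.1f z %.1f"%(y[k].min(),y[k].max(),np.median(z[k])))
# charger: base rect in tool xy
T=Ro.from_rotvec(s["tcp_rot"]);hz=(T.apply(P.reshape(-1,3)).reshape(P.shape)[...,2]+h)
m=ok&(hz>6)&(hz<40)&(x>10)&(x<160)&(abs(y)<60)
k,l,q,_=cv2.connectedComponentsWithStats(m.astype(np.uint8));m=l==1+q[1:,4].argmax()
r=cv2.minAreaRect(P[m][:,:2].astype(np.float32));print("charger in tool",r)
a=np.radians(r[2] if r[2]<45 else r[2]-90);c0=np.array(r[0]);d=P[...,:2]-c0
X=-(d[...,0]*np.cos(a)+d[...,1]*np.sin(a))+2.5;Y=-d[...,0]*np.sin(a)+d[...,1]*np.cos(a)
for n,lo,hi in(("heel",-40,-30),("mid",-18,14),("lip",32,40)):
    for L in (11.5,) if n=="mid" else (13,):
        k=ok&(X>lo)&(X<hi)&(abs(Y)<30)
        print(n,[(b,float(np.median(hz[k&(abs(Y-b)<.6)]).round(1))) for b in list(range(-26,-15))+list(range(15,27)) if (k&(abs(Y-b)<.6)).any()])
k=ok&(abs(Y)<10)
print([(b,float(np.median(hz[k&(abs(X-b)<.6)]).round(1))) for b in list(range(-58,-38))+list(range(22,50)) if (k&(abs(X-b)<.6)).any()])
np.savez("w3.npz",eef=s["eef_pos"],rot=s["tcp_rot"],**i)
E
python3 -m inch '[[[0,0,0],[0,0,0]],[[0,0,0],[0,0,0]],[[0,0,0],[0,0,0]]]' 
python3 m.py
```

```text
t: 5.28
eef_pos: [0.5109, -0.3108, 0.1978]
tcp_rot: [0.113, -3.139, -0.0]
ft_force: [0.5, -0.1, -2.5]
grip_width: 0.0361
grasp_force: 30.0
{'t': 5.2833, 'qpos': [-0.5855, 0.2413, 1.9533, 0.0, 0.9472, -2.228], 'eef_pos': [0.5109, -0.3108, 0.1978], 'tcp_rot': [0.1125, -3.1394, -0.0002], 'ft_force': [0.4798, -0.1222, -2.5144], 'grip_width': 0.0361, 'grasp_force': 29.9995}
pack x 20 y -18.5 17.0 z -18.9
pack x 22 y -18.4 17.0 z -19.1
pack x 24 y -18.3 16.9 z -18.9
pack x 26 y -18.2 16.8 z -19.1
pack x 28 y -18.8 16.7 z -19.1
pack x 30 y -18.7 17.4 z -18.9
pack x 32 y -18.7 17.2 z -19.0
pack x 34 y -18.6 17.2 z -18.5
pack x 36 y -18.1 16.5 z -13.4
charger in tool ((75.94477844238281, -2.4827842712402344), (68.05677032470703, 131.21575927734375), 89.82012939453125)
heel [(-26, 11.9), (-25, 5.5), (-24, 21.8), (-23, 20.0), (-22, 21.4), (-21, 21.6), (-20, 19.9), (-19, 11.7), (-18, 8.9), (-17, 8.9), (-16, 8.9), (15, 9.4), (16, 8.5), (17, 9.0), (18, 8.7), (19, 11.4), (20, 15.2), (21, 20.6), (22, 20.4), (23, 21.7), (24, 22.1), (25, 7.4), (26, 11.8)]
mid [(-26, 11.8), (-25, 5.7), (-24, 13.5), (-2
[... 407 characters left out ...]
, (17, 29.1), (18, 28.8), (19, 28.4), (20, 28.1), (21, 28.4), (22, 28.4), (23, 28.3), (24, 28.1), (25, 11.1), (26, 12.1)]
[(-58, 13.8), (-57, 13.4), (-56, 13.4), (-55, 10.7), (-54, 5.0), (-53, 5.1), (-51, 18.1), (-50, 18.1), (-49, 18.1), (-48, 18.1), (-47, 18.0), (-46, 17.4), (-45, 11.0), (-44, 8.6), (-43, 8.6), (-42, 8.9), (-41, 8.6), (-40, 8.6), (-39, 8.7), (22, 9.0), (23, 8.8), (24, 9.0), (25, 9.1), (26, 8.7), (27, 12.3), (28, 27.8), (29, 28.9), (30, 28.7), (31, 28.9), (32, 29.1), (33, 28.8), (34, 28.8), (35, 28.7), (36, 29.1), (37, 28.9), (38, 28.9), (39, 28.8), (40, 28.7), (41, 28.5), (42, 202.0), (43, 205.5), (44, 216.3), (45, 288.8), (46, 289.9), (47, 291.6), (48, 292.2), (49, 292.5)]
```

```bash
python3 -m inch '[[[40,-1,30],[0,6,0]],[[75,-1.9,60],[0,12,0]],[[99,-1.9,95],[0,12,0]],[[99,-1.9,125],[0,12,0]],[[99,-1.9,145],[0,12,0]],[[99,-1.9,156],[0,12,0]],[[99,-1.9,156],[0,12,0]],[[99,-1.9,156],[0,12,0]]]' 
python3 -m inch '[[[0,0,0],[0,0,0]],[[0,0,0],[0,0,0]],[[0,0,0],[0,0,0]],[[0,0,0],[0,0,0]]]'
python3 - <<'E'
from h import *
st()
from bench import *
i=get_image("scene");np.savez("s2.npz",**i)
cv2.imwrite("pics/s2.png",cv2.resize(i["color"][200:350,200:400,::-1],None,fx=4,fy=4,interpolation=2))
E
```

```text
t: 6.0
eef_pos: [0.4131, -0.3206, 0.0426]
tcp_rot: [0.104, -2.931, 0.012]
ft_force: [-0.3, 0.6, -2.1]
grip_width: 0.0355
grasp_force: 30.0
t: 6.33
eef_pos: [0.4129, -0.3206, 0.0428]
tcp_rot: [0.104, -2.932, 0.012]
ft_force: [-0.3, -0.2, -2.1]
grip_width: 0.0355
grasp_force: 30.0
{'t': 6.3333, 'qpos': [-0.6354, 0.4459, 2.0562, -0.188, 0.8071, -2.1357], 'eef_pos': [0.4129, -0.3206, 0.0428], 'tcp_rot': [0.1042, -2.9316, 0.0124], 'ft_force': [-0.2666, -0.238, -2.0973], 'grip_width': 0.0355, 'grasp_force': 29.9995}
```

View pics/s2.png

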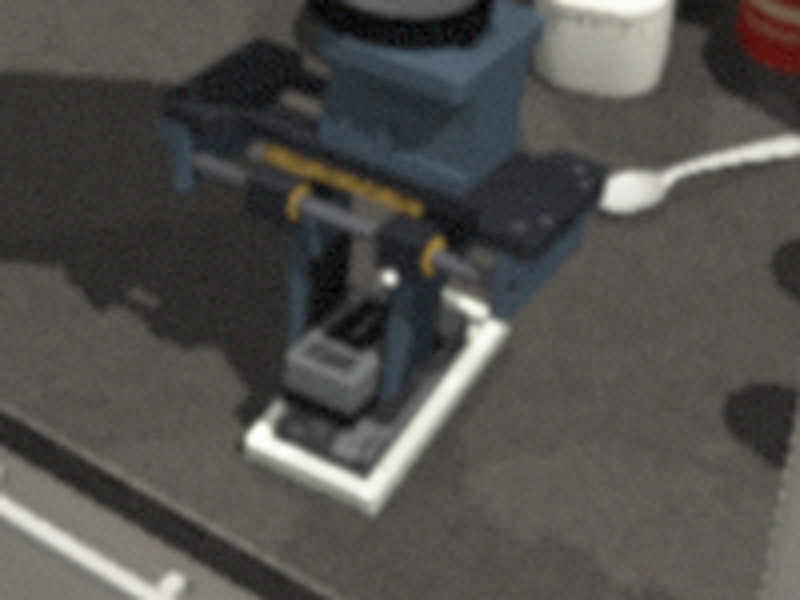

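```bash
python3 -m inch '[[[-0.6,0,3],[0,0,0]],[[-1.3,0,6],[0,0,0]],[[-1.3,0,6],[0,0,0]]]' |tr '\n' ' ';echo
python3 -m inch '[[[-0.6,0,3],[0,0,0]],[[-0.6,0,3],[0,0,0]],[[-0.6,0,3],[0,0,0]]]' |tr '\n' ' ';echo
python3 -m inch '[[[-0.5,0,2.5],[0,0,0]],[[-0.5,0,2.5],[0,0,0]],[[-0.5,0,2.5],[0,0,0]]]' |tr '\n' ' '
```

```text
t: 6.63 eef_pos: [0.4121, -0.3201, 0.0352] tcp_rot: [0.104, -2.93, 0.01] ft_force: [-0.4, 0.5, -3.1] grip_width: 0.0357 grasp_force: 30.0 
t: 6.88 eef_pos: [0.4122, -0.3202, 0.0325] tcp_rot: [0.104, -2.93, 0.01] ft_force: [-0.5, -0.0, -2.1] grip_width: 0.0358 grasp_force: 30.0 
t: 7.13 eef_pos: [0.4122, -0.3203, 0.0301] tcp_rot: [0.104, -2.93, 0.011] ft_force: [0.4, 0.7, -2.1] grip_width: 0.0359 grasp_force: 30.0
```

```bash
python3 -m inch '[[[-0.4,0,2],[0,0,0]],[[-0.4,0,2],[0,0,0]],[[-0.4,0,2],[0,0,0]]]' |tr '\n' ' ';echo
python3 -m inch '[[[-0.2,0,1],[0,0,0]],[[-0.2,0,1],[0,0,0]],[[-0.2,0,1],[0,0,0]]]' |tr '\n' ' '
```

```text
t: 7.38 eef_pos: [0.4122, -0.3203, 0.0281] tcp_rot: [0.104, -2.93, 0.011] ft_force: [0.4, -0.2, -2.6] grip_width: 0.036 grasp_force: 30.0 
t: 7.63 eef_pos: [0.4122, -0.3203, 0.0271] tcp_rot: [0.104, -2.93, 0.011] ft_force: [0.6, 0.4, -2.9] grip_width: 0.0356 grasp_force: 30.0
```

```bash
python3 -m inch '[[[-1.96,0,-0.4],[0,0,0]],[[-3.9,0,-0.83],[0,0,0]],[[-3.9,0,-0.83],[0,0,0]]]' |tr '\n' ' ';echo
python3 -m inch '[[[-1,0,-0.2],[0,0,0]],[[-1.96,0,-0.4],[0,0,0]],[[-1.96,0,-0.4],[0,0,0]]]' |tr '\n' ' ';echo
python3 -m inch '[[[-0.5,0,-0.1],[0,0,0]],[[-0.98,0,-0.2],[0,0,0]],[[-0.98,0,-0.2],[0,0,0]]]' |tr '\n' ' '
```

```text
t: 7.88 eef_pos: [0.4167, -0.3201, 0.0272] tcp_rot: [0.104, -2.931, 0.011] ft_force: [0.5, 0.2, -2.6] grip_width: 0.036 grasp_force: 30.0 
t: 8.13 eef_pos: [0.4182, -0.3199, 0.0271] tcp_rot: [0.104, -2.93, 0.011] ft_force: [-0.8, 0.0, -2.1] grip_width: 0.0358 grasp_force: 30.0 
t: 8.38 eef_pos: [0.419, -0.3198, 0.0271] tcp_rot: [0.104, -2.93, 0.011] ft_force: [-3.1, -0.9, -1.5] grip_width: 0.036 grasp_force: 30.0
```

```bash
python3 -m inch '[[[-0.5,0,-0.1],[0,0,0]],[[-0.98,0,-0.2],[0,0,0]],[[-0.98,0,-0.2],[0,0,0]]]' |tr '\n' ' ';echo
python3 -m inch '[[[-0.5,0,-0.1],[0,0,0]],[[-0.98,0,-0.2],[0,0,0]],[[-0.98,0,-0.2],[0,0,0]]]' |tr '\n' ' '
```

```text
t: 8.63 eef_pos: [0.42, -0.3197, 0.0271] tcp_rot: [0.104, -2.93, 0.011] ft_force: [-3.5, -1.6, -1.8] grip_width: 0.0361 grasp_force: 30.0 
t: 8.88 eef_pos: [0.4211, -0.3196, 0.027] tcp_rot: [0.104, -2.93, 0.011] ft_force: [-4.1, -1.9, -1.8] grip_width: 0.0362 grasp_force: 30.0
```

```bash
python3 -m inch '[[[-0.98,-0.4,-0.2],[0,0,0]],[[-1.96,-0.4,-0.4],[0,0,0]],[[-1.96,-0.4,-0.4],[0,0,0]]]' |tr '\n' ' ';echo
python3 -m inch '[[[-0.5,0,-0.1],[0,0,0]],[[-0.98,0,-0.2],[0,0,0]],[[-0.98,0,-0.2],[0,0,0]]]' |tr '\n' ' '
```

```text
t: 9.13 eef_pos: [0.4227, -0.3196, 0.0269] tcp_rot: [0.104, -2.929, 0.01] ft_force: [-7.2, -0.4, -0.5] grip_width: 0.0357 grasp_force: 30.0 
t: 9.38 eef_pos: [0.4235, -0.3195, 0.0269] tcp_rot: [0.104, -2.929, 0.01] ft_force: [-8.0, 0.6, 0.7] grip_width: 0.0356 grasp_force: 30.0
```

```bash
python3 -m inch '[[[-0.5,0,-0.1],[0,0,0]],[[-0.98,0,-0.2],[0,0,0]],[[-0.98,0,-0.2],[0,0,0]]]' |tr '\n' ' ';echo
python3 -m inch '[[[-0.2,0,0.7],[0,-1,0]],[[-0.4,0,1.35],[0,-2,0]],[[-0.63,0,2.04],[0,-3,0]],[[-0.63,0,2.04],[0,-3,0]]]' |tr '\n' ' '
```

```text
t: 9.63 eef_pos: [0.4244, -0.3194, 0.0269] tcp_rot: [0.104, -2.929, 0.01] ft_force: [-7.8, 0.7, 0.9] grip_width: 0.0356 grasp_force: 30.0 
t: 9.97 eef_pos: [0.4242, -0.3194, 0.0247] tcp_rot: [0.106, -2.982, 0.007] ft_force: [-8.6, -0.5, 1.4] grip_width: 0.0361 grasp_force: 30.0
```

```bash
python3 -m inch '[[[-0.5,0,-0.1],[0,0,0]],[[-0.99,0,-0.16],[0,0,0]],[[-0.99,0,-0.16],[0,0,0]],[[-0.99,0,-0.16],[0,0,0]]]' |tr '\n' ' ';echo
python3 -m inch '[[[0,0,0],[0,0,0]],[[0,0,0],[0,0,0]]]' |tr '\n' ' ';echo
```

```text
t: 10.3 eef_pos: [0.4254, -0.3193, 0.0248] tcp_rot: [0.106, -2.981, 0.007] ft_force: [-10.1, -1.1, 1.8] grip_width: 0.0361 grasp_force: 30.0 
t: 10.47 eef_pos: [0.4253, -0.3193, 0.0248] tcp_rot: [0.106, -2.981, 0.007] ft_force: [-10.7, -1.4, 1.0] grip_width: 0.0361 grasp_force: 30.0
```

Run:
```python
from h import *;from bench import *
s=sense();i=get_image("wrist");np.savez("w4.npz",eef=s["eef_pos"],rot=s["tcp_rot"],**i)
cv2.imwrite("pics/w4.png",cv2.resize(i["color"][120:390,180:460,::-1],None,fx=2.2,fy=2.2,interpolation=2))
i=wcam("w4.npz");P,ok=cloud(i,200,440,100,400)
# cradle-ish frame: charger origin 432.9,-318.2 yaw 4.2
a=np.radians(4.2);q=P-[.4329,-.3182,0];X=(q[...,0]*np.cos(a)+q[...,1]*np.sin(a))*1e3;Y=(-q[...,0]*np.sin(a)+q[...,1]*np.cos(a))*1e3;Z=P[...,2]*1e3
for b in range(-62,-14):
    k=ok&(abs(X-b)<.6)&(abs(Y)<12)
    if k.any(): print(b,np.median(Z[k]).round(1),end=" | ")
```

```text
-62 13.3 | -61 13.7 | -60 13.9 | -59 13.9 | -58 14.0 | -57 13.5 | -56 13.3 | -55 10.5 | -54 5.4 | -53 5.5 | -52 5.6 | -51 17.8 | -50 17.8 | -49 18.1 | -48 18.0 | -47 18.0 | -46 17.8 | -45 8.9 | -44 22.2 | -43 29.0 | -42 36.2 | -41 42.3 | -40 47.1 | -39 48.2 | -38 48.9 | -37 48.7 | -36 49.0 | -35 48.6 | -34 48.1 | -33 48.3 | -32 48.3 | -31 47.8 | -30 47.8 | -29 48.0 | -28 47.2 | -27 47.6 | -26 119.4 | -25 120.6 | -24 122.2 | -23 122.8 | -22 123.0 | -21 123.1 | -20 122.8 | -19 122.0 | -18 46.8 | -17 45.7 | -16 45.7 | -15 131.2 |
```

View pics/w4.png

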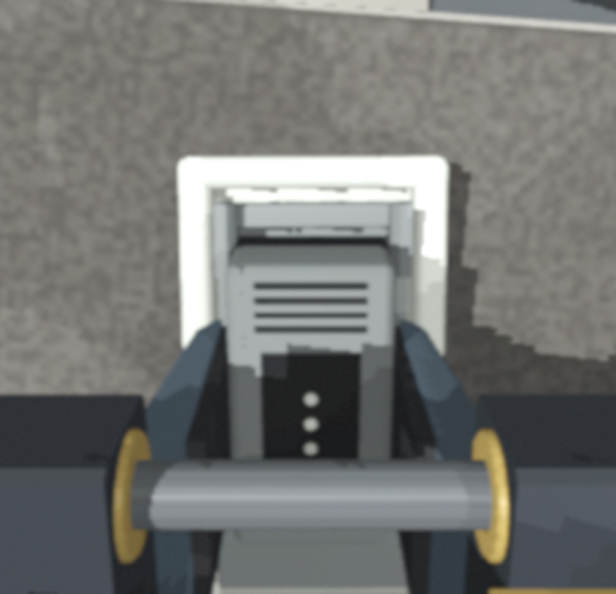

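```bash
python3 -m inch '[[[-0.07,-0.3,0.7],[0,-1,0]],[[-0.13,-0.3,1.41],[0,-2,0]],[[-0.13,-0.3,1.41],[0,-2,0]],[[-0.13,-0.3,1.41],[0,-2,0]]]' |tr '\n' ' ';echo
python3 -m inch '[[[0.02,0,0.72],[0,-1,0]],[[0.02,0,0.72],[0,-1,0]],[[0.02,0,0.72],[0,-1,0]]]' |tr '\n' ' ';echo
```

```text
t: 10.85 eef_pos: [0.4251, -0.3194, 0.0233] tcp_rot: [0.107, -3.015, 0.004] ft_force: [-10.2, 1.5, 1.7] grip_width: 0.0354 grasp_force: 30.0 
t: 11.1 eef_pos: [0.425, -0.3194, 0.0226] tcp_rot: [0.108, -3.033, 0.003] ft_force: [-9.6, 0.7, 1.1] grip_width: 0.0355 grasp_force: 30.0
```

```bash
python3 -m inch '[[[0.02,0,0.72],[0,-1,0]],[[0.02,0,0.72],[0,-1,0]],[[0.02,0,0.72],[0,-1,0]]]' |tr '\n' ' ';echo
python3 -m inch '[[[0.07,0,0.73],[0,-1,0]],[[0.07,0,0.73],[0,-1,0]],[[0.07,0,0.73],[0,-1,0]]]' |tr '\n' ' ';echo
```

```text
t: 11.35 eef_pos: [0.4249, -0.3195, 0.0219] tcp_rot: [0.108, -3.05, 0.003] ft_force: [-10.1, 1.2, 0.4] grip_width: 0.0358 grasp_force: 30.0 
t: 11.6 eef_pos: [0.4248, -0.3195, 0.0211] tcp_rot: [0.109, -3.068, 0.002] ft_force: [-10.5, 0.3, 0.9] grip_width: 0.0358 grasp_force: 30.0
```

```bash
python3 -m inch '[[[0.15,0,0.73],[0,-1,0]],[[0.35,0,1.46],[0,-2,0]],[[0.35,0,1.46],[0,-2,0]],[[0.35,0,1.46],[0,-2,0]]]' |tr '\n' ' ';echo
python3 -m inch '[[[0.2,0,0.74],[0,-1,0]],[[0.2,0,0.74],[0,-1,0]],[[0.2,0,0.74],[0,-1,0]]]' |tr '\n' ' ';echo
```

```text
t: 11.93 eef_pos: [0.4244, -0.3195, 0.0197] tcp_rot: [0.11, -3.103, -0.0] ft_force: [-8.8, 0.2, 0.8] grip_width: 0.0357 grasp_force: 30.0 
t: 12.18 eef_pos: [0.4242, -0.3195, 0.0189] tcp_rot: [0.111, -3.12, -0.001] ft_force: [-9.8, 0.6, 1.5] grip_width: 0.036 grasp_force: 30.0
```

```bash
python3 -m inch '[[[0.1,0,0.4],[0,-0.6,0]],[[0.2,0,0.74],[0,-1.1,0]],[[0.2,0,0.74],[0,-1.1,0]],[[0.2,0,0.74],[0,-1.1,0]]]' |tr '\n' ' ';echo
python3 - <<'E'
from h import *;from bench import *
s=sense();i=get_image("wrist");np.savez("w5.npz",eef=s["eef_pos"],rot=s["tcp_rot"],**i)
i=wcam("w5.npz");P,ok=cloud(i,200,440,100,400)
a=np.radians(4.2);q=P-[.4329,-.3182,0];X=(q[...,0]*np.cos(a)+q[...,1]*np.sin(a))*1e3;Y=(-q[...,0]*np.sin(a)+q[...,1]*np.cos(a))*1e3;Z=P[...,2]*1e3
for b in range(-56,-16):
    k=ok&(abs(X-b)<.6)&(abs(Y)<12)
    if k.any(): print(b,np.median(Z[k]).round(1),end=" | ")
E
```

```text
t: 12.52 eef_pos: [0.4241, -0.3195, 0.0182] tcp_rot: [0.112, -3.14, -0.002] ft_force: [-8.5, 0.6, 0.1] grip_width: 0.0357 grasp_force: 30.0 
-56 13.1 | -54 5.7 | -53 5.4 | -52 10.9 | -51 17.4 | -50 17.9 | -49 17.8 | -48 17.8 | -47 17.8 | -46 17.6 | -45 26.9 | -44 35.7 | -43 36.7 | -42 109.6 | -41 110.8 | -40 112.3 | -39 112.7 | -38 112.9 | -37 112.9 | -36 112.4 | -35 38.8 | -34 37.8 | -33 122.3 | -32 121.5 | -31 37.7 | -30 37.2 | -29 37.1 | -28 37.0 | -27 37.0 | -26 37.0 | -25 37.1 | -24 37.1 | -23 37.2 | -22 37.3 | -21 37.3 | -20 37.3 | -19 37.2 | -18 37.3 | -17 37.3 |
```

```bash
python3 -m inch '[[[0.3,0,0.2],[0,0,0]],[[0.3,0,0.4],[0,0,0]],[[0.3,0,0.4],[0,0,0]]]' |tr '\n' ' ';echo
python3 -m inch '[[[0.3,0,0.1],[0,0,0]],[[0.3,0,0.1],[0,0,0]],[[0.3,0,0.1],[0,0,0]]]' |tr '\n' ' ';echo
```

```text
t: 12.82 eef_pos: [0.4239, -0.3196, 0.018] tcp_rot: [0.112, -3.14, -0.002] ft_force: [-10.3, 1.1, 4.3] grip_width: 0.0359 grasp_force: 30.0 
t: 13.07 eef_pos: [0.4239, -0.3196, 0.0179] tcp_rot: [-0.112, 3.139, 0.002] ft_force: [-8.7, 2.9, 5.2] grip_width: 0.0359 grasp_force: 30.0
```

```bash
python3 -m inch '[[[0,0,0],[0,0,0]],[[0,0,0],[0,0,0]],[[0,0,0],[0,0,0]],[[0,0,0],[0,0,0]],[[0,0,0],[0,0,0]]]' 0.58 |tr '\n' ' ';echo
python3 -m inch '[[[0,0,-20],[0,0,0]],[[0,0,-50],[0,0,0]],[[0,0,-80],[0,0,0]],[[0,0,-80],[0,0,0]]]' |tr '\n' ' ';echo
python3 - <<'E'
from h import *;from bench import *
s=sense();i=get_image("wrist");np.savez("w6.npz",eef=s["eef_pos"],rot=s["tcp_rot"],**i)
cv2.imwrite("pics/w6.png",i["color"][:,:,::-1])
i=wcam("w6.npz");P,ok=cloud(i,200,440,80,400)
a=np.radians(4.2);q=P-[.4329,-.3182,0];X=(q[...,0]*np.cos(a)+q[...,1]*np.sin(a))*1e3;Y=(-q[...,0]*np.sin(a)+q[...,1]*np.cos(a))*1e3;Z=P[...,2]*1e3
for b in range(-64,40,2):
    k=ok&(abs(X-b)<.6)&(abs(Y)<12)
    if k.any(): print(b,np.median(Z[k]).round(1),end=" | ")
E
```

```text
t: 13.48 eef_pos: [0.4248, -0.3203, 0.0181] tcp_rot: [-0.111, 3.137, -0.0] ft_force: [0.5, 0.5, 0.1] grip_width: 0.053 grasp_force: 0.0 
t: 13.82 eef_pos: [0.4266, -0.322, 0.1028] tcp_rot: [-0.111, 3.133, -0.007] ft_force: [1.9, -0.2, 0.9] grip_width: 0.0529 grasp_force: 0.0 
-64 -1.0 | -62 13.1 | -60 13.8 | -58 14.0 | -56 13.0 | -54 5.5 | -52 9.0 | -50 17.8 | -48 17.7 | -46 24.5 | -44 36.5 | -42 37.1 | -40 194.5 | -38 196.9 | -36 197.5 | -34 196.9 | -32 195.2 | -30 205.8 | -28 36.8 | -26 37.3 | -24 36.9 | -22 36.9 | -20 37.4 | -18 37.1 | -16 36.8 | -14 37.2 | -12 37.2 | -10 37.1 | -8 37.3 | -6 37.4 | -4 37.0 | -2 37.3 | 0 36.9 | 2 37.1 | 4 37.4 | 6 37.1 | 8 37.4 | 10 37.1 | 12 37.3 | 14 36.8 | 16 37.0 | 18 36.8 | 20 36.8 | 26 28.1 | 28 28.6 | 30 28.7 | 32 28.9 | 34 29.1 | 36 28.8 | 38 29.0 |
```

View pics/w6.png

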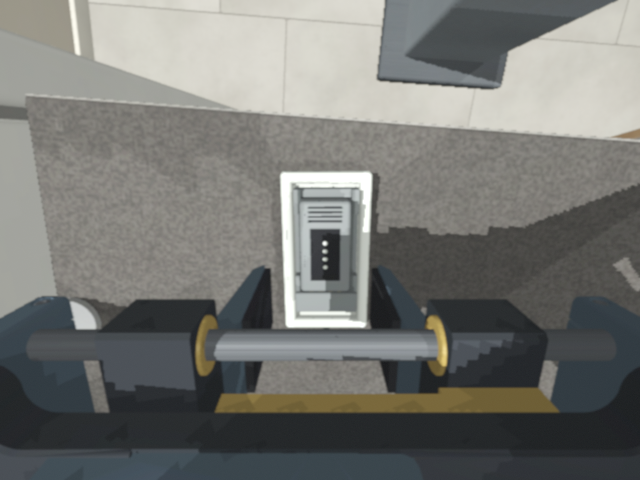

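```bash
python3 -m inch '[[[0,0,-20],[0,0,0]],[[0,0,-20],[0,0,0]],[[0,0,-20],[0,0,0]]]' |tr '\n' ' ';python3 -c "
from bench import *
print(job_done())"
```

```text
t: 14.12 eef_pos: [0.4245, -0.3203, 0.1178] tcp_rot: [-0.111, 3.137, -0.001] ft_force: [-0.1, 0.7, 0.1] grip_width: 0.0528 grasp_force: 0.0 the job is handed in; nothing more can be done
None
```

The battery pack is in the charger's bay: it lies flat with its heel behind the stop, and the gripper has let go. The job was handed in at about 14 s; peak wrist force read while pushing against the contacts was about 11 N, and no verdict came back.

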